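Dish up the square shortbread with the turner

ROBOT

A 6-joint arm with a two-finger parallel gripper is mounted at the origin on a cart in front of the work surface, level with it; the furniture and walls round the work are solid. World frame = base frame: x ahead of the robot, y to its left, z up, the work surface at z = 0. Lengths are in m, angles in rad, forces in N, time in s.
With the tool pointing down it reaches from about 0.325 to 0.75 m from the base axis. Payload 7.6 kg.
Tool frame: the origin (TCP) lies at the very end of the fingers, on their centre line; the grasp point (between the pads) lies 19 mm behind it; z points along the fingers, y is the line along which they close (so a half turn about z gives the same grasp; the last joint's range is limited). The gripper opens to 85 mm and grips with 20 to 120 N. Pads are 22 mm wide; open, the fingers measure 114 mm over their backs; the gripper's body (76 mm by 85 mm) begins 54 mm behind the grasp point. The pads swing forward as they close: fully open they stand 13 mm farther back than shut.
Start: joints at [1.224, 0.052, 1.401, -0, 1.689, -0.07], TCP at [0.143, 0.505, 0.231] pointing down, gripper open.
Joint ranges: [-2.9, 2.9], [-0.91, 2.17], [0.12, 2.37], [-1.06, 4.2], [0.26, 2.73], [-2.93, 2.93]. Speed limits (rad/s): [2.57, 2.57, 3.01, 3.14, 3.14, 3.14].

INTERFACE

Orientations are given as a unit quaternion [w, x, y, z].
In Python, from workcell import * gives the robot as it stands. The module is installed in compiled form; this text tells all that it offers.
- The arm moves only by the tool drive_tool, never from a script. Its argument "moves" is a list of rows, each a list of 5 numbers: the shift along the tool's x, y, z in units of 40 mm (1.0 is 40 mm), then the turn about the tool's z in units of 6 degrees (1.0 is 6 degrees), then the opening, from 0 (shut) to 1 (fully open). A call has 1 to 10 rows; each row shifts and turns the commanded pose from where the row before left it, along the tool's axes as they then stand; what a row does not reach is not made up. A row lasts 1/12 s, in which the tool goes at most 41.7 mm and 7.16 degrees, less where a joint would pass 70% of its speed; a pose out of reach is approached as far as the arm can. A call is refused whole if a number of a shift passes 1 or a number of a turn 1, either way. A call with a gripper value outside its range is refused whole. The fingers move at their own pace and stop on an object; "grip_force" is the grip in N (left out, the last holds). Time passes only in rows, so rows that do not move let the fingers close. It gives the time, the measured TCP pose, the force, the opening and the grip force at its end, in the units of the state.
- sense(): the state, without advancing time (a new reading comes with each control period).
- snapshot(name): name is "scene" or "top" or "wrist"; returns a dict with "color" (420x560x3 uint8, blue, green, red), "fx", "fy", "cx", "cy" (pixels), "world_to_cam" (4x4, takes a point from world to camera coordinates); the wrist camera has in their place "tool_from_camera" (4x4, takes a point from camera to tool coordinates, whose origin is the TCP and whose axes are the flange's). Camera axes: x right, y up, looking along -z (the intrinsics and any distortion apply to the point x, -y, -z); pixel columns grow to the right and rows downward; lengths in m; the calibration is good to about 2 mm. A picture is of the moment at which its call begins: read the wrist's pose just before it. There is no depth.
- sign_off(): hands the job in; it is judged then, once.
Trained networks look in a picture, given as the dict that the camera call returned (one of the last four; its "shot" number tells which), for a name from the list of things; names that differ only in an ending like _2 or _b are one class to them, and where a whole thing is asked for, a point or a joint stands for the part that bears it (a point fixed in the world has none). Each returns a list of dicts, best first, with "score" (0 to 1); they miss things now and then, are a little off and sometimes report something else, mostly with a low value. They report only what shows in the picture. A call takes as long as a camera call.
- spot_in(name, picture): "location" ([x, y, z] in m, in the coordinates of the camera as it stood for that picture, good to about 4 mm: the middle of the surface that is visible of it).
- regions_of(name, picture): "region" (420x560 bool, what is visible of it).
The state is a dict: "clock": time; "q": joint angles; "qvel": joint speeds; "effort": joint torques, N m; "tool_pos": TCP position; "ee_rot": TCP orientation; "contact_force": force on the tool from outside, world axes, zero at the start; "torque": the same for the moment, N m; "grip_width": opening from 0.0 (shut) to 1.0 (fully open); "grip_force": force on a finger pad.
Only numpy, scipy, OpenCV 4.12 (cv2) and the standard library are available. Lean on these libraries where they do the work, as an engineer would, in place of code of your own. Each camera call takes 0.05 s, during which the arm holds its last target. There are 200 camera calls.

TASK

Three biscuits lie on the cookie sheet. Take the turner by its handle, slide its blade under the square shortbread (the sheet's raised edge stops the biscuit from running away), lift it and tip it from low down onto the middle of the dinner plate so that it lies flat there. Never touch that shortbread with the fingers; afterwards lay the turner down flat on the worktop, clear of plate and sheet.

Things in the scene. Friction and masses are not known exactly. Their poses are not given: they have to be found in the camera images.
- turner_grip (a point): Turner, loose, 140 g, steel blade, dark wood handle, stands on blade and tail wire foot. Point: grip middle, 45 mm above the blade's flat underside; x toward the blade, z up. Handle 20 wide (y), 22 high, from x -62 to 46 mm; foot at -72. Blade x 72 to 145 mm (straight front edge), 62 wide, 3 thick, 1 at the front edge. A biscuit on the smooth blade slides from about 17 degrees' slope (14 to 20).
- shortbread: Square shortbread to serve, 56 x 56 x 10 mm, 36 g, sides within 9 degrees of the sheet's. Origin: centre of its underside, z up. Lower edge bevelled (4 mm up, 5 mm in) so a thin blade runs under. Slides easily on the sheet. Beside it on the sheet, in a row along the sheet's x, about 90 mm apart, in varying order: a round biscuit (60 mm) and an oblong one (32 x 74).
- sheet_centre (a point): Aluminium cookie sheet, fixed, 300 (x) by 180 (y) by 3 mm. Point: middle of its upper face, 3 mm above the worktop; z up. Three edges are open; along the +y edge stands an upright edge 16 mm high, inner face 87 mm from the point. A biscuit pushed toward +y stops against it, and the blade then runs under the biscuit.
- plate: White round dinner plate, 210 mm across, rim 20 mm high, loose, 0.55 kg, on the worktop. Origin: centre of its underside, z up. Its flat inner floor is 5 mm above the worktop and about 130 mm across.

How it is judged:
By the outcome, as a careful person would: the job done as asked, in the order asked, and still so for the second after the job is handed in, with the robot touching nothing.
It also fails if it takes over 67 s, if anything falls off the work surface, if the arm or the gripper's body presses on something with over 40 N, if the wrist force passes 120 N, or if a joint passes its speed limit or range.

## Working session

There is one attempt and no reset: what is moved stays moved. The work goes in short steps, Python scripts to look and compute and a tool call to move; the robot and the scene stay as the last step left them, time stands still between calls to the robot, and variables do not carry over. Pictures are saved under pics/ and viewed, at most 13 in all, crops included, and the job is handed in when it is done.

Besides the shell and the picture viewer there is one more tool, called after ">>>" by a JSON object that holds its "fn" and its "kwargs", one argument or row to a line. drive_tool: Moves the arm, as the interface text tells. Its arguments: {"type":"object","properties":{"moves":{"type":"array","items":{"type":"array","items":{"type":"number"}}},"grip_force":{"type":"number"}},"required":["moves"]}

```bash
mkdir -p pics; cat > h.py <<'E'
from workcell import *
import numpy as np, cv2
from scipy.spatial.transform import Rotation as R
def toolT():
    s=sense(); q=s["ee_rot"]; T=np.eye(4); T[:3,:3]=R.from_quat([q[1],q[2],q[3],q[0]]).as_matrix(); T[:3,3]=s["tool_pos"]; return T
def shot(name):
    T=toolT(); p=snapshot(name)
    p["c2w"]= T@np.array(p["tool_from_camera"]) if name=="wrist" else np.linalg.inv(np.array(p["world_to_cam"]))
    return p
def ray(p,u,v,z):
    d=np.array([(u-p["cx"])/p["fx"],-(v-p["cy"])/p["fy"],-1.]); d=p["c2w"][:3,:3]@d; o=p["c2w"][:3,3]
    return o+d*(z-o[2])/d[2]
def proj(p,w):
    c=np.linalg.inv(p["c2w"])@np.append(w,1.); return p["cx"]+p["fx"]*c[0]/-c[2], p["cy"]-p["fy"]*c[1]/-c[2]
def spots(p,n):
    return [(round(d["score"],2),np.round((p["c2w"]@np.append(d["location"],1))[:3],4).tolist()) for d in spot_in(n,p)[:3]]
def rect(p,n,z):
    for d in regions_of(n,p)[:2]:
        m=d["region"].astype(np.uint8); cs,_=cv2.findContours(m,0,2); c=max(cs,key=cv2.contourArea)[:,0]
        w=np.array([ray(p,u,v,z)[:2] for u,v in c],np.float32)*1000
        (cx,cy),(a,b),an=cv2.minAreaRect(w); print(n,round(d["score"],2),"rect",np.round([cx,cy,a,b,an],1),"npx",m.sum())
E
python3 - <<'E'
from h import *
print(sense())
for n in ["top","scene"]:
    p=shot(n); cv2.imwrite(f"pics/{n}1.png",p["color"]); print(n,{k:v for k,v in p.items() if k not in("color","c2w")})
    for t in ["turner_grip","shortbread","sheet_centre","plate"]: print(n,t,spots(p,t))
    if n=="top":
        rect(p,"turner_grip",0.04); rect(p,"shortbread",.013); rect(p,"plate",.02); rect(p,"sheet_centre",.003)
E
```

```text
{'clock': 0.0, 'q': array([ 1.22373819e+00,  5.28425859e-02,  1.40175546e+00, -1.73205006e-05,
        1.68864075e+00, -7.03583569e-02]), 'qvel': array([ 0.00195967, -0.00015181,  0.00070174,  0.00025663,  0.00177621,
        0.00018778]), 'effort': array([ 3.77598381e-04, -3.81665933e+01, -3.60190701e+01, -1.05953409e-04,
        6.24812121e-03, -5.33980455e-06]), 'tool_pos': array([0.14332307, 0.50472329, 0.23045389]), 'ee_rot': array([-1.62123161e-04,  1.37909915e-01,  9.90444435e-01, -8.06993014e-04]), 'contact_force': array([ 0.26263509,  0.0510642 , -0.96425426]), 'torque': array([-0.04557054,  0.00940809, -0.03792079]), 'grip_force': 0.0, 'grip_width': 1.002089795103721}
top {'fx': 486.5143370363071, 'fy': 486.5143370363071, 'cx': 269.648407076621, 'cy': 207.68406034311496, 'world_to_cam': array([[ 0.00818972, -0.99995759, -0.00421372, -0.02701532],
       [ 0.99691569,  0.00783575,  0.07808785, -0.54378844],
       [-0.07805152, -0.00484024,  0.99693758, -0.89195887],
       [ 0.        ,  0.        ,  0.        ,  1.        ]]), 'shot': 1}
top turner_grip [(0.96, [0.4155, -0
[... 476 characters left out ...]
 npx 9576
sheet_centre 0.57 rect [569.2 131.9 301.9 184.9   3.5] npx 12657
scene {'fx': 508.85576562873996, 'fy': 508.85576562873996, 'cx': 284.4065151952828, 'cy': 202.08762091406908, 'world_to_cam': array([[ 0.54682619, -0.8370381 ,  0.0186638 , -0.32036767],
       [ 0.56880323,  0.38776478,  0.72532846, -0.34703903],
       [-0.61436472, -0.38601257,  0.68814991, -0.76353377],
       [ 0.        ,  0.        ,  0.        ,  1.        ]]), 'shot': 2}
scene turner_grip [(0.84, [0.4095, -0.1353, 0.0177])]
scene shortbread [(0.71, [0.4808, 0.1131, 0.0107]), (0.36, [0.6047, -0.1383, 0.0132])]
scene sheet_centre [(0.57, [0.5502, 0.1344, 0.0034])]
scene plate [(0.72, [0.6049, -0.1421, 0.0138])]
```

View pics/top1.png

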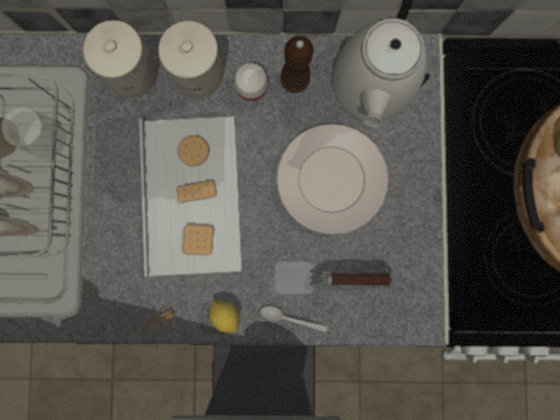

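View pics/scene1.png

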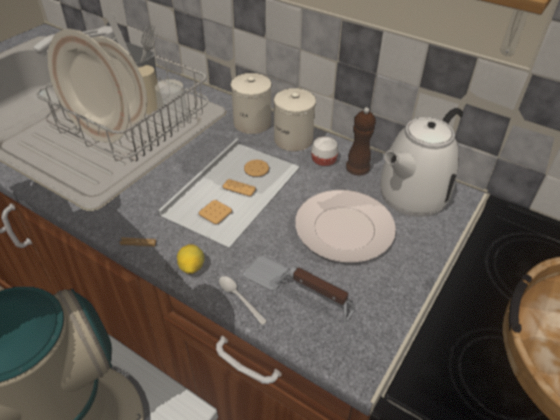

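The top view has x up and y left, with the raised sheet edge at column 145. The shortbread is at (198,239), the turner handle at (360,280) with its blade toward +y, and the plate at (332,178). The tool stays vertical, so I'll shed the biscuit by pulling the blade out from under it sharply.

>>> {"fn": "drive_tool", "kwargs": {
  "moves": [
    [0, 0, 0, 1, 1],
    [0, 0, 0, 1, 1],
    [0, 0, 0, 1, 1],
    [0, 0, 0, 1, 1],
    [0, 0, 0, 1, 1],
    [0, 0, 0, 1, 1],
    [0, 0, 0, 1, 1],
    [0, 0, 0, 1, 1],
    [0, 0, 0, 1, 1],
    [0, 0, 0, 1, 1]
  ]
}}

```text
clock: 1.53
tool_pos: [0.1435, 0.505, 0.2313]
ee_rot: [-0.0, 0.617, 0.787, 0.0]
contact_force: [0.6, 0.4, 0.3]
grip_width: 1.001
grip_force: 0.0
```

>>> {"fn": "drive_tool", "kwargs": {
  "moves": [
    [0, 0, 0, 1, 1],
    [0, 0, 0, 1, 1],
    [0, 0, 0, 0.3, 1],
    [-0.6, 0.6, 0, 0, 1],
    [-0.6, 0.6, 0, 0, 1],
    [-0.6, 0.6, 0, 0, 1],
    [-0.6, 0.6, 0, 0, 1],
    [-0.6, 0.6, 0, 0, 1],
    [-0.6, 0.6, 0, 0, 1],
    [-0.6, 0.6, 0, 0, 1]
  ]
}}

```text
clock: 2.37
tool_pos: [0.3134, 0.3367, 0.2315]
ee_rot: [0.0, 0.705, 0.709, 0.0]
contact_force: [1.5, 0.5, -0.3]
grip_width: 0.996
grip_force: 0.0
```

>>> {"fn": "drive_tool", "kwargs": {
  "moves": [
    [-0.8, 0.4, 0, 0, 1],
    [-0.8, 0.4, 0, 0, 1],
    [-0.8, 0.4, 0, 0, 1],
    [-0.8, 0.4, 0, 0, 1],
    [-0.8, 0.4, 0, 0, 1],
    [-0.9, 0, 0, 0, 1],
    [-0.9, 0, 0, 0, 1],
    [-0.9, 0, 0, 0, 1],
    [-0.9, 0, 0, 0, 1],
    [-0.9, 0, 0, 0, 1]
  ]
}}

```text
clock: 3.2
tool_pos: [0.3941, -0.0031, 0.2315]
ee_rot: [0.0, 0.705, 0.709, 0.0]
contact_force: [1.2, 0.4, -0.0]
grip_width: 0.998
grip_force: 0.0
```

>>> {"fn": "drive_tool", "kwargs": {
  "moves": [
    [-0.9, 0, 0, 0, 1],
    [-0.9, 0, 0, 0, 1],
    [-0.9, 0, 0, 0, 1],
    [-0.6, 0, 0, 0, 1],
    [0, 0, 0, 0, 1],
    [0, 0, 0, 0, 1]
  ]
}}

```text
clock: 3.7
tool_pos: [0.3951, -0.1343, 0.2312]
ee_rot: [-0.0, 0.706, 0.708, 0.0]
contact_force: [0.1, -0.3, 0.4]
grip_width: 1.001
grip_force: 0.0
```

```bash
python3 - <<'E'
from h import *
s=sense(); print(s["clock"],s["tool_pos"],s["ee_rot"],s["contact_force"])
p=shot("wrist"); cv2.imwrite("pics/w1.png",p["color"]); np.save("w1.npy",p,allow_pickle=True)
for t in ["turner_grip","plate"]: print(t,spots(p,t))
rect(p,"turner_grip",.05)
print(p["c2w"].round(3))
E
```

```text
3.7 [ 0.39505429 -0.13430479  0.23117939] [-2.42661517e-04  7.05929819e-01  7.08281742e-01  6.90655169e-05] [ 0.08463409 -0.31429197  0.36637426]
turner_grip [(0.8, [0.4131, -0.0916, 0.0032])]
plate [(0.66, [0.5989, -0.1362, 0.0117])]
turner_grip 0.66 rect [ 410.7 -138.2  204.6   53.5   89.6] npx 6916
[[ 1.    -0.004 -0.001  0.394]
 [ 0.004  0.948  0.318 -0.052]
 [ 0.    -0.318  0.948  0.373]
 [ 0.     0.     0.     1.   ]]
```

View pics/w1.png

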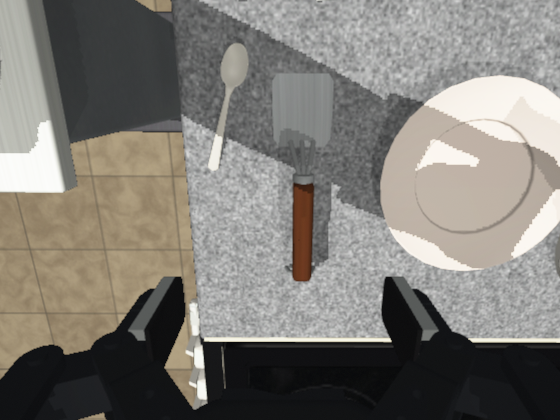

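The wrist view shows the handle from (303,184) to (301.5,280). The blade's front edge is at row 73, columns 273-333.

```bash
python3 - <<'E'
from h import *
p=np.load("w1.npy",allow_pickle=True).item()
for u,v,z,n in [(303.5,184,.056,"hfront(46)"),(301.5,281,.056,"hback(-62)"),(273.5,73,.003,"bladeL(145)"),(332.5,73,.003,"bladeR"),(273,144,.003,"heelL"),(332,146,.003,"heelR")]:
    print(n,ray(p,u,v,z).round(4))
E
```

```text
hfront(46) [ 0.4139 -0.1332  0.056 ]
hback(-62) [ 0.4142 -0.237   0.056 ]
bladeL(145) [ 0.3847 -0.0331  0.003 ]
bladeR [ 0.4435 -0.0329  0.003 ]
heelL [ 0.3839 -0.1033  0.003 ]
heelR [ 0.4465 -0.1052  0.003 ]
```

>>> {"fn": "drive_tool", "kwargs": {
  "moves": [
    [-0.55, 0.24, 0.6, 0, 1],
    [-0.54, 0.24, 0.6, 0, 1],
    [0, 0, 0.9, 0, 1],
    [0, 0, 0.9, 0, 1],
    [0, 0, 0.9, 0, 1],
    [0, 0, 0.6, 0, 1],
    [0, 0, 0.4, 0, 1],
    [0, 0, 0.18, 0, 1],
    [0, 0, 0, 0, 1],
    [0, 0, 0, 0, 1]
  ],
  "grip_force": 110
}}

```text
clock: 4.73
tool_pos: [0.4153, -0.1767, 0.0289]
ee_rot: [0.0, 0.705, 0.71, 0.0]
contact_force: [0.0, -0.0, 0.3]
grip_width: 0.997
grip_force: 0.0
```

>>> {"fn": "drive_tool", "kwargs": {
  "moves": [
    [0, 0, 0, 0, 0.5],
    [0, 0, 0, 0, 0.3],
    [0, 0, 0, 0, 0.1],
    [0, 0, 0, 0, 0],
    [0, 0, 0, 0, 0],
    [0, 0, 0, 0, 0],
    [0, 0, 0, 0, 0],
    [0, 0, 0, 0, 0]
  ],
  "grip_force": 110
}}

```text
clock: 5.4
tool_pos: [0.4152, -0.1772, 0.0287]
ee_rot: [0.001, 0.705, 0.709, 0.0]
contact_force: [-0.0, 0.4, 5.0]
grip_width: 0.215
grip_force: 107.8
```

>>> {"fn": "drive_tool", "kwargs": {
  "moves": [
    [0, 0, -0.2, 0, 0],
    [0, 0, -0.4, 0, 0],
    [0, 0, -0.5, 0, 0],
    [0, 0, -0.5, 0, 0],
    [0.3, 0.2, -0.4, 0, 0],
    [0.4, 0.4, 0, 0, 0],
    [0.4, 0.4, 0, 0, 0],
    [0.4, 0.4, 0, 0, 0],
    [0.3, 0.32, 0, 0, 0],
    [0, 0, 0, 0, 0]
  ]
}}

```text
clock: 6.23
tool_pos: [0.4842, -0.1026, 0.108]
ee_rot: [-0.0, 0.704, 0.71, 0.0]
contact_force: [0.8, -0.2, -1.7]
grip_width: 0.213
grip_force: 107.7
```

```bash
python3 - <<'E'
from h import *
s=sense(); print(s["clock"],s["tool_pos"],s["ee_rot"],s["contact_force"],s["grip_width"])
p=shot("wrist"); cv2.imwrite("pics/w2.png",p["color"]); np.save("w2.npy",p,allow_pickle=True)
for t in ["turner_grip","shortbread","sheet_centre"]: print(t,spots(p,t))
rect(p,"shortbread",.013); rect(p,"sheet_centre",.003)
E
```

```text
6.2333 [ 0.48419529 -0.10257505  0.1079859 ] [-4.09836061e-04  7.04117132e-01  7.10083679e-01  2.54953282e-04] [ 0.83569609 -0.17349843 -1.71470427] 0.21303898909003363
turner_grip [(0.68, [0.4814, -0.0259, 0.0806])]
shortbread []
sheet_centre [(0.53, [0.4321, 0.0308, 0.0069])]
sheet_centre 0.49 rect [430.7  32.4  12.2   4.4   0.5] npx 171
```

View pics/w2.png

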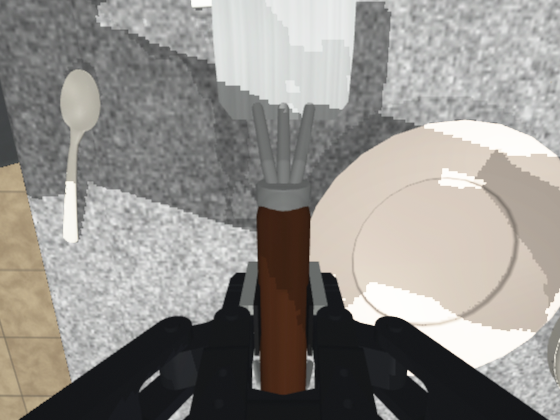

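The wrist view is blocked by the blade, so I'll use the top camera.

```bash
python3 - <<'E'
from h import *
p=shot("top"); np.save("t2.npy",p,allow_pickle=True)
for t in ["turner_grip","shortbread","sheet_centre"]: print(t,spots(p,t))
rect(p,"shortbread",.013); rect(p,"sheet_centre",.003)
c=p["color"][100:300,125:325]; cv2.imwrite("pics/t2c.png",cv2.resize(c,(600,600),interpolation=cv2.INTER_CUBIC))
E
```

```text
turner_grip [(0.83, [0.4817, 0.0019, 0.0865])]
shortbread [(0.76, [0.4835, 0.117, 0.0142])]
sheet_centre [(0.87, [0.5642, 0.1472, 0.0026])]
shortbread 0.92 rect [484.4 113.   56.5  55.    0.5] npx 856
sheet_centre 0.56 rect [568.8 132.1 301.8 187.8   3.2] npx 12536
```

View pics/t2c.png

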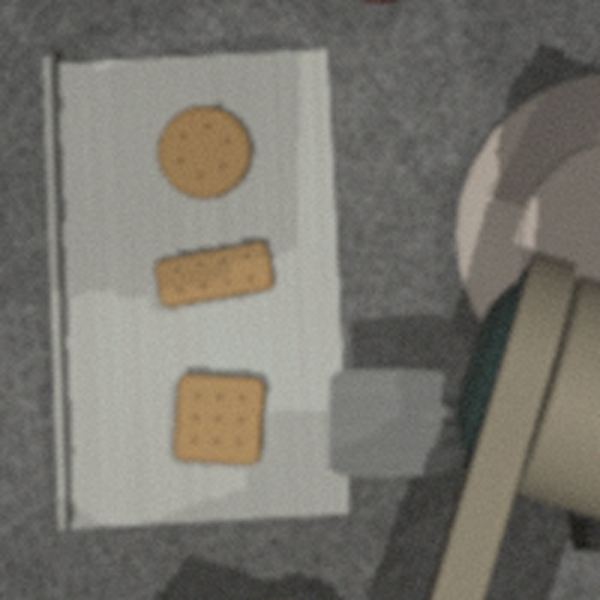

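The crop shows the sheet's open edge from (328,50) to (348,512) and the upright's foot from (63,62) to (72,525). The shortbread corners are at (183,372), (266,377), (262,465) and (174,459).

```bash
python3 - <<'E'
from h import *
p=np.load("t2.npy",allow_pickle=True).item()
def g(u,v,z): return ray(p,u/3+125,v/3+100,z)[:2]
a,b=g(348,512,.003),g(328,50,.003); print("open",a,b,np.degrees(np.arctan2(b[1]-a[1],b[0]-a[0])))
a,b=g(72,525,.003),g(63,62,.003); print("upright",a,b,np.degrees(np.arctan2(b[1]-a[1],b[0]-a[0])))
c=[g(*q,.013) for q in [(183,372),(266,377),(262,465),(174,459)]]
for i in range(4): print(c[i].round(4),np.linalg.norm(c[i]-c[i-1]).round(4),np.degrees(np.arctan2(*(c[i]-c[i-1])[::-1])).round(1))
print(np.mean(c,0)); z=sense()["tool_pos"][2]-.0287
print("blade",g(331,370,z),g(329,475,z),g(443,370,z),z)
E
```

```text
open [0.42522575 0.03076586] [0.7223084  0.04752692] 3.229139703380249
upright [0.4156021  0.20512587] [0.71318219 0.21917172] 2.7023682850782436
[0.5125 0.1353] 0.0548 -4.7
[0.5097 0.0829] 0.0524 -93.0
[0.4545 0.0844] 0.0552 178.4
[0.4578 0.1397] 0.0554 86.6
[0.48363386 0.11057097]
blade [0.51143985 0.03699494] [0.45038937 0.03732114] [ 0.51196313 -0.02844775] 0.07943270608142793
```

>>> {"fn": "drive_tool", "kwargs": {
  "moves": [
    [0, 0.17, 0, -0.45, 0],
    [0.3, 0.165, 0, 0, 0],
    [0.2, 0, 0.4, 0, 0],
    [0, 0, 0.5, 0, 0],
    [0, 0, 0.5, 0, 0],
    [0, 0, 0.3, 0, 0],
    [0, 0, 0.13, 0, 0],
    [0, 0, 0, 0, 0],
    [0, 0, 0, 0, 0]
  ]
}}

```text
clock: 7.58
tool_pos: [0.4962, -0.0846, 0.0364]
ee_rot: [0.001, 0.688, 0.726, 0.0]
contact_force: [-3.7, 0.5, 7.2]
grip_width: 0.214
grip_force: 109.1
```

>>> {"fn": "drive_tool", "kwargs": {
  "moves": [
    [0, 0, 0.03, 0, 0],
    [0, 0, 0, 0, 0],
    [0, 0, 0, 0, 0]
  ]
}}

```text
clock: 7.83
tool_pos: [0.4962, -0.0848, 0.0357]
ee_rot: [0.001, 0.688, 0.725, 0.0]
contact_force: [-3.5, -1.5, 7.1]
grip_width: 0.212
grip_force: 109.0
```

```bash
python3 - <<'E'
from h import *
s=sense(); print(s["tool_pos"],s["contact_force"],s["torque"])
p=shot("scene"); np.save("s3.npy",p,allow_pickle=True)
u,v=proj(p,[.484,.08,.01]); u0,v0=int(max(0,u-110)),int(max(0,v-60))
a=cv2.resize(p["color"][v0:v0+150,u0:u0+200],(800,600),interpolation=2)
t=shot("top"); b=cv2.resize(t["color"][100:300,125:325],(600,600),interpolation=2); np.save("t3.npy",t,allow_pickle=True)
cv2.imwrite("pics/m3.png",np.hstack([cv2.resize(a,(450,338)),cv2.resize(b,(338,338))])); print(u0,v0)
rect(t,"shortbread",.013)
E
```

```text
[ 0.49622546 -0.08476532  0.03572571] [-3.47856428 -1.46969179  7.06481388] [-0.72189579  0.72355313 -0.30313511]
116 157
shortbread 0.88 rect [484.1 112.6  56.2  55.7  87.3] npx 855
shortbread 0.37 rect [490.9  25.3  60.3  64.1   0.9] npx 1058
```

View pics/m3.png

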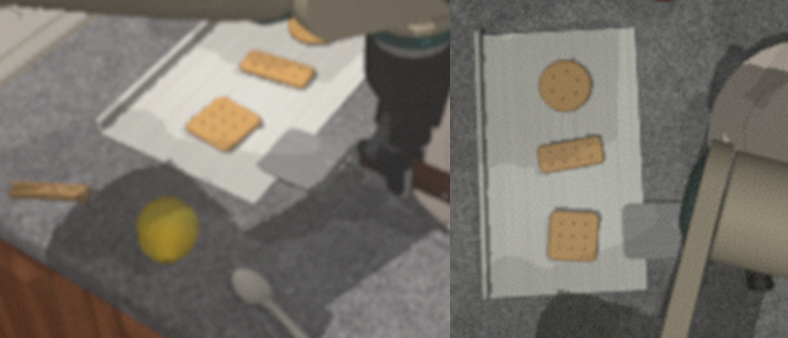

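The tail foot is resting on the plate's rim: the force sits about 70 mm behind the grip and pushes toward -x. I'll lift, yaw the turner to about -2° (squarer to the biscuit) so the tail clears the plate, and lower again.

>>> {"fn": "drive_tool", "kwargs": {
  "moves": [
    [0, 0, -0.4, 0, 0],
    [0, 0, -0.3, 0, 0],
    [0, -0.15, 0, 0.4, 0],
    [0, -0.28, 0, 0.43, 0],
    [0, 0, 0, 0, 0],
    [0, 0, 0.35, 0, 0],
    [0, 0, 0.35, 0, 0],
    [0, 0, 0, 0, 0],
    [0, 0, 0, 0, 0]
  ]
}}

```text
clock: 8.73
tool_pos: [0.4782, -0.0845, 0.0337]
ee_rot: [-0.0, 0.719, 0.695, -0.0]
contact_force: [0.5, 0.0, -1.1]
grip_width: 0.211
grip_force: 108.3
```

```bash
python3 - <<'E'
from h import *
s=sense(); print(s["clock"],s["tool_pos"],s["ee_rot"],s["contact_force"],s["torque"])
t=shot("top"); rect(t,"shortbread",.013); rect(t,"plate",.02); print(spots(t,"turner_grip"))
E
```

```text
8.7333 [ 0.4782492  -0.08451733  0.03370608] [-4.43951393e-04  7.18662784e-01  6.95358607e-01 -1.12076807e-04] [ 0.51702941  0.03959045 -1.11161847] [-0.06725613 -0.01523371  0.10127324]
shortbread 0.92 rect [484.3 113.1  56.6  55.9  86.6] npx 872
plate 0.64 rect [ 621.5 -145.   207.3  164.7   74.7] npx 7882
[(0.62, [0.4834, 0.0242, 0.0134])]
```

>>> {"fn": "drive_tool", "kwargs": {
  "moves": [
    [0, 0, 0.03, 0, 0],
    [0, 0, 0.03, 0, 0],
    [0, 0, 0, 0, 0],
    [0, 0, 0, 0, 0]
  ]
}}

```text
clock: 9.27
tool_pos: [0.4784, -0.0846, 0.0315]
ee_rot: [0.0, 0.719, 0.695, 0.0]
contact_force: [-0.2, 0.8, 0.2]
grip_width: 0.213
grip_force: 108.3
```

>>> {"fn": "drive_tool", "kwargs": {
  "moves": [
    [0, 0, 0.025, 0, 0],
    [0, 0, 0, 0, 0],
    [0, 0, 0, 0, 0]
  ]
}}

```text
clock: 9.52
tool_pos: [0.4786, -0.0847, 0.0308]
ee_rot: [0.0, 0.719, 0.695, 0.0]
contact_force: [-0.2, -1.3, 3.5]
grip_width: 0.211
grip_force: 108.8
```

>>> {"fn": "drive_tool", "kwargs": {
  "moves": [
    [0.2, 0, 0, 0, 0],
    [0.2, 0, 0, 0, 0],
    [0.2, 0, 0, 0, 0],
    [0.2, 0, 0, 0, 0],
    [0.2, 0, 0, 0, 0],
    [0.2, 0, 0, 0, 0],
    [0.2, 0, 0, 0, 0],
    [0.2, 0, 0, 0, 0],
    [0, 0, 0, 0, 0]
  ]
}}

```text
clock: 10.27
tool_pos: [0.481, -0.0187, 0.031]
ee_rot: [0.0, 0.718, 0.696, 0.001]
contact_force: [0.8, 2.5, 4.8]
grip_width: 0.211
grip_force: 109.2
```

```bash
python3 - <<'E'
from h import *
s=sense(); print(s["clock"],s["tool_pos"],s["contact_force"])
t=shot("top"); rect(t,"shortbread",.013); print(spots(t,"turner_grip"))
E
```

```text
10.2667 [ 0.48102937 -0.01871443  0.03103591] [0.80296534 2.47391104 4.82535234]
shortbread 0.86 rect [485.4 150.7  56.8  55.6  88. ] npx 866
[(0.76, [0.4842, 0.1044, 0.0077])]
```

>>> {"fn": "drive_tool", "kwargs": {
  "moves": [
    [0.2, 0, 0, 0, 0],
    [0.2, 0, 0, 0, 0],
    [0.15, 0.075, 0, -0.2, 0],
    [0.15, 0.075, 0, -0.2, 0],
    [0.15, 0.075, 0, -0.2, 0],
    [0.15, 0.075, 0, -0.2, 0],
    [0, 0, 0, 0, 0]
  ]
}}

```text
clock: 11.0
tool_pos: [0.4938, 0.021, 0.0311]
ee_rot: [0.0, 0.688, 0.725, 0.001]
contact_force: [0.7, 1.4, 4.9]
grip_width: 0.212
grip_force: 109.1
```

```bash
python3 - <<'E'
from h import *
s=sense(); print(s["clock"],s["tool_pos"],s["ee_rot"],s["contact_force"])
t=shot("top"); rect(t,"shortbread",.013); print(spots(t,"turner_grip"))
E
```

```text
11.0 [0.49383288 0.02098524 0.03109166] [4.89149195e-04 6.88374929e-01 7.25354348e-01 8.87519488e-04] [0.69245385 1.36114674 4.89417942]
shortbread 0.89 rect [485.6 182.8  56.2  54.8   1.6] npx 862
[(0.63, [0.4837, 0.155, 0.0088])]
```

>>> {"fn": "drive_tool", "kwargs": {
  "moves": [
    [0.15, 0, 0, 0, 0],
    [0.15, 0, 0, 0, 0],
    [0.15, 0, 0, 0, 0],
    [0.15, 0, 0, 0, 0],
    [0.15, 0, 0, 0, 0],
    [0, 0, 0, 0, 0]
  ]
}}

```text
clock: 11.65
tool_pos: [0.492, 0.0509, 0.0311]
ee_rot: [0.0, 0.689, 0.725, 0.001]
contact_force: [1.2, 0.7, 4.2]
grip_width: 0.213
grip_force: 109.2
```

```bash
python3 - <<'E'
from h import *
s=sense(); print(s["clock"],s["tool_pos"],s["ee_rot"],s["contact_force"])
t=shot("top"); rect(t,"shortbread",.015); print(spots(t,"turner_grip"))
p=shot("scene"); u,v=proj(p,[.484,.15,.01]); u0,v0=int(u-80),int(v-50)
a=cv2.resize(p["color"][v0:v0+100,u0:u0+130],(520,400),interpolation=2)
b=cv2.resize(t["color"][190:290,140:240],(280,280),interpolation=2); b=np.vstack([b,np.zeros((120,280,3),np.uint8)])
cv2.imwrite("pics/m4.png",np.hstack([a,b]))
E
```

```text
11.65 [0.49199855 0.05093013 0.03111418] [4.85412010e-04 6.88821763e-01 7.24929967e-01 9.41000773e-04] [1.22044637 0.72175884 4.2319943 ]
shortbread 0.7 rect [484.3 203.8  54.9  15.8   7. ] npx 219
[]
```

View pics/m4.png

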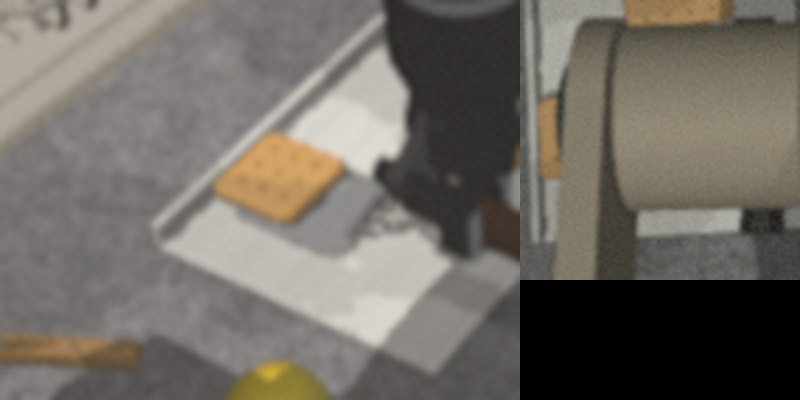

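The scene crop shows the biscuit against the upright, lying on the blade, with about 32 mm of blade visible behind it, so about 40 mm is inserted. I'll advance a little more and lift gently.

>>> {"fn": "drive_tool", "kwargs": {
  "moves": [
    [0.06, 0, 0, 0, 0],
    [0.07, 0, 0, 0, 0],
    [0, 0, 0, 0, 0],
    [0, 0, -0.05, 0, 0],
    [-0.02, 0, -0.1, 0, 0],
    [-0.03, 0, -0.15, 0, 0],
    [-0.03, 0, -0.2, 0, 0],
    [0, 0, -0.2, 0, 0],
    [0, 0, -0.1, 0, 0],
    [0, 0, 0, 0, 0]
  ]
}}

```text
clock: 12.68
tool_pos: [0.4922, 0.0513, 0.0639]
ee_rot: [0.001, 0.689, 0.724, 0.001]
contact_force: [-0.2, 0.4, -1.8]
grip_width: 0.214
grip_force: 108.2
```

```bash
python3 - <<'E'
from h import *
s=sense(); print(s["clock"],s["tool_pos"],s["ee_rot"],s["contact_force"],s["torque"])
p=shot("scene"); u,v=proj(p,[.484,.15,.03]); u0,v0=int(u-80),int(v-60)
print(spots(p,"shortbread"))
a=cv2.resize(p["color"][v0:v0+110,u0:u0+140],(700,550),interpolation=2); cv2.imwrite("pics/m5.png",a)
E
```

```text
12.6833 [0.49223132 0.05125063 0.06387767] [0.00091459 0.68928295 0.72449101 0.00097198] [-0.19534441  0.36127794 -1.76495712] [-0.16333551 -0.05787569  0.01966437]
[(0.81, [0.4865, 0.1743, 0.0447])]
```

View pics/m5.png

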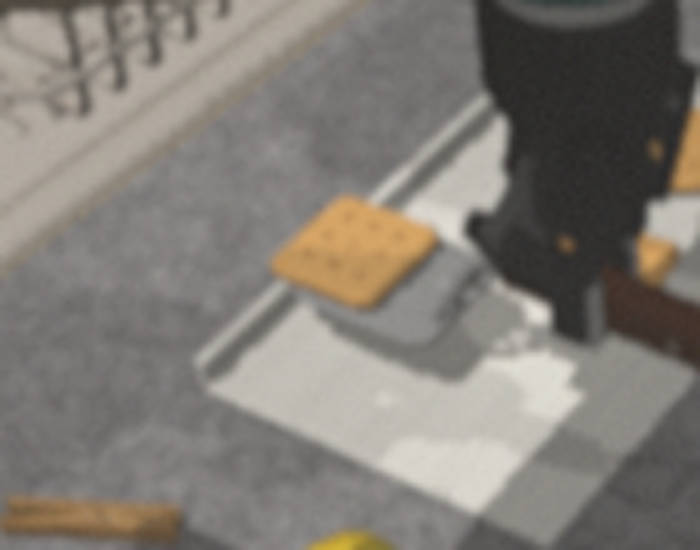

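The shortbread lies flat on the blade, clear of the sheet. Next I'll carry it gently to a start position behind the plate.

>>> {"fn": "drive_tool", "kwargs": {
  "moves": [
    [0, 0, -0.2, 0, 0],
    [-0.1, 0, -0.2, 0, 0],
    [-0.2, 0, -0.1, 0, 0],
    [-0.3, 0.08, 0, 0, 0],
    [-0.4, 0.16, 0, 0, 0],
    [-0.5, 0.17, 0, 0, 0],
    [-0.5, 0.17, 0, 0, 0],
    [-0.5, 0.17, 0, 0, 0],
    [-0.5, 0.17, 0, 0, 0],
    [-0.5, 0.17, 0, 0, 0]
  ]
}}

```text
clock: 13.62
tool_pos: [0.5421, -0.0887, 0.0822]
ee_rot: [0.0, 0.69, 0.724, -0.0]
contact_force: [0.2, 0.9, -1.8]
grip_width: 0.211
grip_force: 108.1
```

>>> {"fn": "drive_tool", "kwargs": {
  "moves": [
    [-0.5, 0.17, 0, 0, 0],
    [-0.5, 0.17, 0, 0, 0],
    [-0.5, 0.17, 0, 0, 0],
    [-0.5, 0.17, 0, 0, 0],
    [-0.5, 0.17, 0, 0, 0],
    [-0.5, 0.17, 0, 0, 0],
    [-0.5, 0.17, 0, 0, 0],
    [-0.5, 0.17, 0, 0, 0],
    [-0.5, 0.08, 0, 0, 0],
    [-0.5, 0, 0, 0, 0]
  ]
}}

```text
clock: 14.45
tool_pos: [0.6094, -0.2856, 0.0817]
ee_rot: [-0.0, 0.689, 0.724, -0.0]
contact_force: [-0.4, -0.4, -2.1]
grip_width: 0.213
grip_force: 108.1
```

>>> {"fn": "drive_tool", "kwargs": {
  "moves": [
    [-0.45, 0, 0, 0, 0],
    [-0.35, 0, 0.1, 0, 0],
    [-0.2, 0, 0.2, 0, 0],
    [-0.1, 0, 0.2, 0, 0],
    [0, 0, 0, 0, 0],
    [0, 0, 0, 0, 0]
  ]
}}

```text
clock: 14.95
tool_pos: [0.611, -0.3263, 0.0606]
ee_rot: [-0.002, 0.689, 0.725, -0.0]
contact_force: [-0.1, 0.1, -1.7]
grip_width: 0.214
grip_force: 108.1
```

```bash
python3 - <<'E'
from h import *
s=sense(); print(s["clock"],s["tool_pos"],s["ee_rot"],s["contact_force"],s["torque"])
p=shot("scene"); print(spots(p,"shortbread"),spots(p,"plate")); rect(p,"plate",.02)
t=shot("top"); print(spots(t,"shortbread"),spots(t,"plate")); rect(t,"shortbread",s["tool_pos"][2]-.0287+.013); rect(t,"plate",.02)
cv2.imwrite("pics/m6.png",np.hstack([p["color"][120:360,230:490],t["color"][90:330,200:460]]))
E
```

```text
14.95 [ 0.6110283  -0.32633448  0.0605783 ] [-1.50342708e-03  6.89100376e-01  7.24664331e-01 -1.36225710e-04] [-0.08019425  0.06479116 -1.65794098] [-0.14606878 -0.04233894 -0.03398026]
[(0.93, [0.6026, -0.1994, 0.0408])] [(0.68, [0.594, -0.1263, 0.0096])]
[(0.96, [0.6049, -0.1953, 0.049])] [(0.68, [0.6005, -0.1275, 0.0116])]
shortbread 0.67 rect [ 604.9 -197.7   56.2   56.7    4. ] npx 915
plate 0.82 rect [ 601.2 -135.6  206.2  199.9    4. ] npx 8202
```

View pics/m6.png

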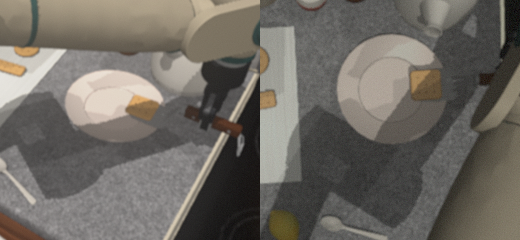

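The biscuit is on the blade at about (.605,-.198), and the plate's centre is at (.601,-.138). Now a short forward glide, descending, then a sharp pull back.

>>> {"fn": "drive_tool", "kwargs": {
  "moves": [
    [0.1, 0, 0.03, 0, 0],
    [0.2, 0, 0.07, 0, 0],
    [0.3, 0, 0.12, 0, 0],
    [0.35, 0, 0.14, 0, 0],
    [0.4, 0, 0.03, 0, 0],
    [-1, 0, -0.22, 0, 0],
    [-0.9, 0, -0.35, 0, 0],
    [-0.3, 0, -0.3, 0, 0],
    [0, 0, 0, 0, 0],
    [0, 0, 0, 0, 0]
  ]
}}

```text
clock: 16.23
tool_pos: [0.6136, -0.3612, 0.0819]
ee_rot: [0.001, 0.69, 0.724, 0.0]
contact_force: [-0.6, 0.9, -1.6]
grip_width: 0.216
grip_force: 108.2
```

```bash
python3 - <<'E'
from h import *
s=sense(); print(s["clock"],s["tool_pos"],s["ee_rot"],s["contact_force"],s["torque"])
p=shot("scene"); print(spots(p,"shortbread"),spots(p,"plate"))
t=shot("top"); print(spots(t,"shortbread"),spots(t,"plate")); rect(t,"shortbread",.015); rect(t,"plate",.02)
cv2.imwrite("pics/m7.png",np.hstack([p["color"][120:360,230:490],t["color"][90:330,200:460]]))
E
```

```text
16.2333 [ 0.61358292 -0.36118101  0.08193107] [5.39579729e-04 6.89508379e-01 7.24277391e-01 4.05189725e-04] [-0.63265271  0.85241511 -1.63274076] [-0.05604399 -0.02197465 -0.02038061]
[(0.64, [0.5944, -0.1394, 0.0127])] [(0.7, [0.602, -0.1328, 0.0116])]
[(0.91, [0.5909, -0.135, 0.0154])] [(0.65, [0.6033, -0.1343, 0.0106])]
shortbread 0.97 rect [ 5.953e+02 -1.376e+02  5.540e+01  5.510e+01  4.000e-01] npx 847
plate 0.91 rect [ 600.8 -136.4  207.3  200.8    5.5] npx 8253
```

View pics/m7.png

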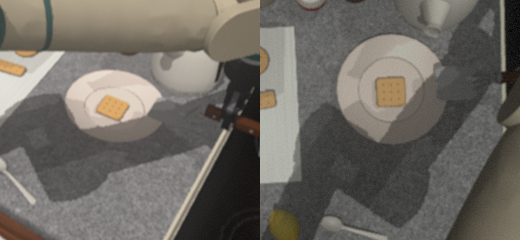

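The shortbread lies flat at about (.595,-.138), within 6 mm of the plate's middle. Next I'll return the turner to its original place.

>>> {"fn": "drive_tool", "kwargs": {
  "moves": [
    [0, -0.2, -0.2, 0.45, 0],
    [0, -0.6, -0.2, 0, 0],
    [0, -0.8, 0, 0, 0],
    [0, -0.8, 0, 0, 0],
    [0, -0.8, 0, 0, 0],
    [0.4, -0.8, 0, 0, 0],
    [0.6, -0.6, 0, 0, 0],
    [0.8, -0.4, 0, 0, 0],
    [0.8, 0, 0, 0, 0],
    [0.8, 0, 0, 0, 0]
  ]
}}

```text
clock: 17.47
tool_pos: [0.4119, -0.225, 0.0976]
ee_rot: [0.0, 0.707, 0.707, 0.0]
contact_force: [1.8, -0.7, -2.1]
grip_width: 0.215
grip_force: 108.2
```

>>> {"fn": "drive_tool", "kwargs": {
  "moves": [
    [0.7, 0, 0, 0, 0],
    [0.47, 0, 0.4, 0, 0],
    [0, 0, 0.5, 0, 0],
    [0, 0, 0.4, 0, 0],
    [0, 0, 0.2, 0, 0],
    [0, 0, 0.1, 0, 0],
    [0, 0, 0, 0, 0],
    [0, 0, 0, 0, 0]
  ]
}}

```text
clock: 18.13
tool_pos: [0.4132, -0.1797, 0.0342]
ee_rot: [0.0, 0.706, 0.708, 0.0]
contact_force: [-0.2, 0.4, -1.0]
grip_width: 0.212
grip_force: 108.3
```

>>> {"fn": "drive_tool", "kwargs": {
  "moves": [
    [0, 0, 0.05, 0, 0],
    [0, 0, 0.04, 0, 0],
    [0, 0, 0.03, 0, 0],
    [0, 0, 0.02, 0, 0],
    [0, 0, 0, 0, 0],
    [0, 0, 0, 0, 0]
  ]
}}

```text
clock: 18.63
tool_pos: [0.4131, -0.1796, 0.0287]
ee_rot: [0.0, 0.706, 0.708, 0.0]
contact_force: [-2.0, 1.3, 5.7]
grip_width: 0.215
grip_force: 109.3
```

>>> {"fn": "drive_tool", "kwargs": {
  "moves": [
    [0, 0, 0, 0, 0.3],
    [0, 0, 0, 0, 0.5],
    [0, 0, 0, 0, 0.7],
    [0, 0, 0, 0, 0.7],
    [0, 0, -0.2, 0, 0.7],
    [0, 0, -0.5, 0, 0.7],
    [0, 0, -0.8, 0, 0.7],
    [0, 0, -0.9, 0, 0.7],
    [0, 0, -0.9, 0, 0.7],
    [-0.5, 0, -0.5, 0, 0.7]
  ],
  "grip_force": 20
}}

```text
clock: 19.47
tool_pos: [0.4141, -0.1982, 0.1851]
ee_rot: [0.003, 0.705, 0.709, 0.001]
contact_force: [1.1, -0.5, -0.3]
grip_width: 0.7
grip_force: 0.0
```

>>> {"fn": "drive_tool", "kwargs": {
  "moves": [
    [0, 0, -0.4, 0, 0.7],
    [0, 0, 0, 0, 0.7],
    [0, 0, 0, 0, 0.7]
  ]
}}

```text
clock: 19.72
tool_pos: [0.4131, -0.1994, 0.1966]
ee_rot: [0.001, 0.706, 0.708, 0.0]
contact_force: [-0.1, -1.0, -0.9]
grip_width: 0.701
grip_force: 0.0
```

```bash
python3 - <<'E'
from h import *
s=sense(); print(s["clock"],s["tool_pos"],s["contact_force"],s["grip_width"])
p=shot("scene"); print(spots(p,"shortbread"),spots(p,"turner_grip"))
t=shot("top"); rect(t,"shortbread",.015); rect(t,"plate",.02); rect(t,"turner_grip",.04)
w=shot("wrist")
b=np.hstack([p["color"][140:380,200:460],t["color"][90:330,200:460],cv2.resize(w["color"],(270,240))]); cv2.imwrite("pics/m8.png",b)
E
```

```text
19.7167 [ 0.41309532 -0.19941743  0.19655151] [-0.14752789 -0.98872825 -0.9405364 ] 0.7006000081488728
[(0.81, [0.5955, -0.1454, 0.0121])] [(0.82, [0.4065, -0.1342, 0.0201])]
shortbread 0.84 rect [ 5.943e+02 -1.376e+02  5.730e+01  5.520e+01  4.000e-01] npx 858
plate 0.85 rect [ 601.1 -138.8  205.7  207.5   89.4] npx 8677
turner_grip 0.79 rect [ 415.3 -132.5   57.7  194.4    0.5] npx 1981
turner_grip 0.55 rect [565.3 126.2 288.4 180.4   3. ] npx 13331
```

View pics/m8.png

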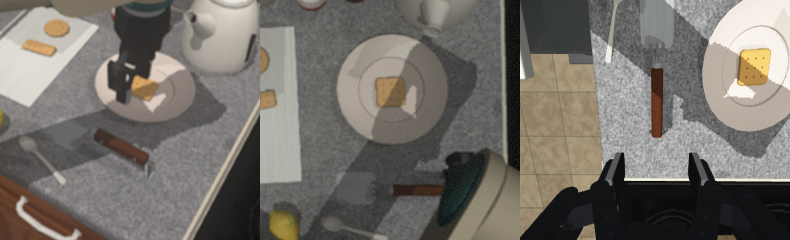

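The shortbread is flat in the middle of the plate. The turner stands flat on the worktop, clear of plate and sheet, and the gripper touches nothing.

```bash
python3 -c "
from workcell import *
print(sign_off())"
```

```text
the job is handed in; nothing more can be done
None
```

The shortbread lies flat about 7 mm from the plate's centre and was never touched by the fingers; the turner lies flat on the worktop clear of plate and sheet, and the job was handed in at about 20 s (result not reported), though the tool can't tilt, so I slid the biscuit off the low blade with a sharp pull back instead of tipping it, and the turner's tail foot briefly rested on the plate's rim without shifting the plate.

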